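Clamp a jar in the V of a one-handed preparation board and twist its lid loose

ROBOT

A 6-joint arm with a two-finger parallel gripper is mounted at the origin on a cart in front of the work surface, level with it; the furniture and walls round the work are solid. World frame = base frame: x ahead of the robot, y to its left, z up, the work surface at z = 0. Lengths are in m, angles in rad, forces in N, time in s.
With the tool pointing down it reaches from about 0.35 to 0.8 m from the base axis. Payload 7.3 kg.
Tool frame: the origin (TCP) lies at the very end of the fingers, on their centre line; the grasp point (between the pads) lies 19 mm behind it (bot.grip_depth is the distance from the TCP to the grasp point, in m); z points along the fingers, y is the line along which they close (so a half turn about z gives the same grasp; the last joint's range is limited). The gripper opens to 85 mm and grips with 20 to 120 N. Pads are 22 mm wide; open, the fingers measure 114 mm over their backs; the gripper's body (76 mm by 85 mm) begins 54 mm behind the grasp point. The pads swing forward as they close: fully open they stand 13 mm farther back than shut.
Start: joints at [-0.146, 0.342, 1.524, -0, 1.275, -0.146], TCP at [0.525, 0, 0.231] pointing down, gripper open.
Joint ranges: [-2.53, 2.53], [-0.77, 2.02], [0.04, 2.7], [-1, 4.14], [0.28, 2.66], [-3.11, 3.11]. Speed limits (rad/s): [2.57, 2.57, 3.14, 3.14, 3.14, 3.14].

INTERFACE

Orientations are given as a unit quaternion [w, x, y, z].
In Python, from plant import readout, optics, bot gives the robot as it stands.
- The arm moves only by the tool apply_moves, never from a script. Its argument "rows" is a list of rows, each an object of numbers: "tx", "ty", "tz": the shift along the world's x, y, z in mm; "wx", "wy", "wz": the turn, a rotation vector about the world's x, y, z in rad; "gripper": the gripper's target within -1 to 1 (shut at 1, half-way at 0, fully open at -1). A call has 1 to 5 rows; each row shifts and turns the commanded pose from where the row before left it; what a row does not reach is not made up. A row lasts 1/12 s, in which the tool goes at most 41.7 mm and 7.16 degrees, less where a joint would pass 70% of its speed; a pose out of reach is approached as far as the arm can. A call is refused whole if a number of a shift passes 41.7 or a number of a turn 0.125, either way. A call with a gripper value outside its range is refused whole. The fingers move at their own pace and stop on an object; "force" is the grip in N (left out, the last holds). Time passes only in rows, so rows that do not move let the fingers close. It gives the time, the measured TCP pose, the force, the opening and the grip force at its end, in the units of the state.
- readout.read_state(): the state, without advancing time (a new reading comes with each control period).
- optics.snapshot(name): name is "scene" or "side" or "wrist"; returns the picture (400x640x3 uint8, red, green, blue); there is no depth.
- optics.camera_info(name): a dict with "intrinsics" (3x3 intrinsics, pixels), "rvec" (rotation vector, rad) and "tvec" (3), from world to camera coordinates, as OpenCV has them. Camera axes: x right, y down, z forward; pixel columns grow to the right and rows downward; lengths in m; the calibration is good to about 2 mm. A picture is of the moment at which its call begins: read the wrist's pose just before it. camera_info takes no time and is no camera call; for the wrist camera it gives the pose at the moment of the call.
- bot.sign_off(): hands the job in; it is judged then, once.
The state is a dict: "time_s": time; "joint_positions": joint angles; "qvel": joint speeds; "effort": joint torques, N m; "tool_pos": TCP position; "tcp_rot": TCP orientation; "contact_force": force on the tool from outside, world axes, zero at the start; "wrist_torque": the same for the moment, N m; "opening": opening from 0.0 (shut) to 1.0 (fully open); "grip_force": force on a finger pad.
Only numpy, scipy, OpenCV 4.12 (cv2) and the standard library are available. Lean on these libraries where they do the work, as an engineer would, in place of code of your own. Each camera call takes 0.05 s, during which the arm holds its last target. There are 200 camera calls.

TASK

Open the jam jar the one-handed way: set it gently down on the preparation board between the sliding jaw and the V-shaped stop, then push the jaw up against it until the jar is pressed home, centred against both faces of the V and firmly held but not crushed. Then twist its lid about a quarter turn anticlockwise to loosen it, and leave the jar standing clamped in the board with the lid on; leave the other things on the table alone.

Things in the scene. Friction and masses are not known exactly. Their poses are not given: they have to be found in the camera images.
- jar: The jar to open: squat glass jam jar with dark red jam, a white paper band and a bare metal twist lid. Body 64 mm in diameter up to 84 mm high, neck 55 mm, 120 mm tall with the lid, about 0.35 kg. Origin at the centre of its underside, z up. Smooth (friction about 0.4). The glass bears 20 N from the jaw's pad and, while the lid is turned, 50 N from a face of the V.
- lid_top (a point): Centre of the flat top of the jar's metal lid, 120 mm above the jar's underside. The lid is 62 mm in diameter and 16 mm tall and can be gripped across from above, also to carry the jar. It needs about 0.12 N m to turn; a jar that is not clamped just turns along with it.
- jar_lid (a joint): Turn of the lid on the jar, rad: 0 = closed as found; grows anticlockwise seen from above; stops at 1.6. Loosened from 1.0 on.
- board: Preparation board fixed to the table: white slab 345 x 150 mm, its top 20 mm above the table, a beech V-stop at one end, a sliding jaw at the other. Origin at the centre of its underside; its own +x runs along the slab from the jaw to the V, z up. Jaw, pad and V lie symmetrically about this x axis. Its top is board_top; the V's upright faces are v_face_left (+y side) and v_face_right.
- jaw_pad: Black pad on the front of the sliding jaw, 56 mm wide, 8 to 66 mm above the board; origin on its front face, level with the board's top, axes as the board's. It starts 82 to 94 mm short of seat_mid. Firm rubber: it gives 1 mm per 15 N. 6 to 12 N on the pad hold the jar well (a push of 16 to 22 N on the handle, drag included); under 4 N it is loose, over 20 N overloaded.
- jaw_handle (a point): Top centre of the jaw's handle, an upright beech plate 116 mm behind the front of the pad: 16 mm thick along the board's x, 46 mm wide, 79 mm high above the board, free on both sides down to 18 mm. Push it from behind or pinch it across its thickness. The jaw slides along the board's x only, 80 mm at most, with a drag of about 10 N, and stays where it is left.
- tin: Bystander: printed food tin, 57 mm in diameter, 72 mm tall; origin under its centre.
- spice_jar: Bystander: slim spice jar with a dark cap, 41 mm in diameter, 105 mm tall; origin under its centre.
- mug: Bystander: green and white mug, 101 mm tall; origin under its centre.
- mill: Bystander: turned wooden pepper mill, 58 mm in diameter, 170 mm tall; origin under its centre.
- pepper_jar: Bystander: tall jar with a red lid, 61 mm in diameter, 161 mm tall; origin under its centre.
- seat_mid (a point): Point on the board's top (axes as the board's), 62.5 mm from its origin along +x: a seated jar's axis stands here if the V-stop is in the middle of its slot. The stop is locked up to 8 mm nearer or farther along x, which is not measured: feel for it. V of 60 degrees open towards the jaw, mouth 85 mm wide, 10 mm on the jaw's side of the seated axis; cheeks 75 mm tall, 128 mm overall.

How it is judged:
By the outcome, as a careful person would: the job done as asked, in the order asked, and still so for the second after the job is handed in, with the robot touching nothing.
It also fails if it takes over 72 s, if anything falls off the work surface, if the arm or the gripper's body presses on something with over 40 N, if the wrist force passes 120 N, or if a joint passes its speed limit or range.

## Working session

There is one attempt and no reset: what is moved stays moved. The work goes in short steps, Python scripts to look and compute and a tool call to move; the robot and the scene stay as the last step left them, time stands still between calls to the robot, and variables do not carry over. Pictures are saved under pics/ and viewed, at most 10 in all, crops included, and the job is handed in when it is done.

Besides the shell and the picture viewer there is one more tool, called after ">>>" as name([rows], argument=value, ...), one row to a line, values as JSON. apply_moves: Moves the arm, as the interface text tells. Its arguments: {"type":"object","properties":{"rows":{"type":"array"},"force":{"type":"number"}},"required":["rows"]}

```bash
ls; mkdir -p pics
python3 - <<'E'
from plant import readout, optics, bot
import cv2
for n in ("scene","side"):
    cv2.imwrite(f"pics/{n}0.png", cv2.cvtColor(optics.snapshot(n),cv2.COLOR_RGB2BGR))
    print(optics.camera_info(n))
print(readout.read_state())
E
```

```text
pics
{'intrinsics': array([[481.95699725,   0.        , 321.77283967],
       [  0.        , 481.95699725, 201.17298478],
       [  0.        ,   0.        ,   1.        ]]), 'rvec': array([ 0.76623091, -2.49225428,  1.21883271]), 'tvec': array([0.51273136, 0.23606639, 0.93592665])}
{'intrinsics': array([[432.15631807,   0.        , 310.77661778],
       [  0.        , 432.15631807, 202.01095915],
       [  0.        ,   0.        ,   1.        ]]), 'rvec': array([ 0.44677999, -2.55092368,  1.49175687]), 'tvec': array([0.56027384, 0.15575311, 0.90123847])}
{'time_s': 0.1, 'joint_positions': array([-1.45993916e-01,  3.42672128e-01,  1.52489307e+00,  3.88717864e-06,
        1.27542063e+00, -1.46011473e-01]), 'qvel': array([-0.0016049 , -0.00119135, -0.00038775, -0.00016467,  0.00169023,
       -0.00234636]), 'effort': array([ 1.46845858e-03, -4.34446299e+01, -2.46491075e+01, -2.49143095e-04,
        4.66253536e-03,  6.72989302e-06]), 'tool_pos': array([5.24649915e-01, 7.81077064e-05, 2.30695481e-01]), 'tcp_rot': array([-5.60091486e-04,  7.07100803e-01,  7.07112416e-01, -4.14169938e-04]), 'contact_force': array([0.87042759, 0.32713511, 0.60324623]), 'wrist_torque': array([-0.06377983,  0.00244115,  0.03313435]), 'grip_force': 0.0, 'opening': 0.9970853347780548}
```

View pics/scene0.png

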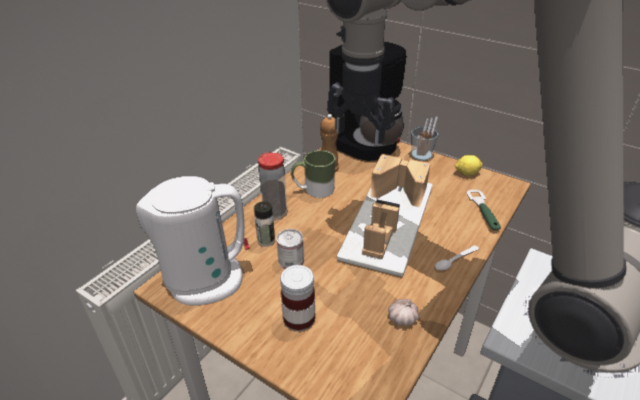

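View pics/side0.png

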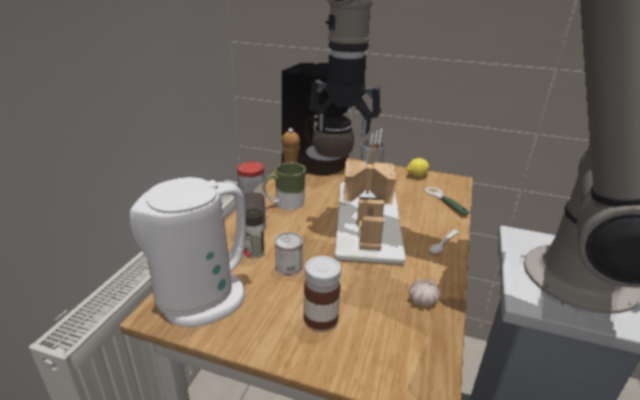

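```bash
cat > h.py <<'E'
import numpy as np, cv2
from plant import readout, optics, bot
def cam(n):
    c=optics.camera_info(n); return c['intrinsics'],cv2.Rodrigues(c['rvec'])[0],c['tvec'],c
def proj(n,P):
    K,R,t,c=cam(n); return cv2.projectPoints(np.float64(P).reshape(-1,1,3),c['rvec'],c['tvec'],K,None)[0].reshape(-1,2)
def atz(n,uv,z):
    K,R,t,_=cam(n); C=-R.T@t; d=R.T@np.linalg.solve(K,[uv[0],uv[1],1]); return C+d*(z-C[2])/d[2]
E
python3 - <<'E'
from h import *
s=cv2.imread('pics/scene0.png'); d=cv2.imread('pics/side0.png')
out=np.zeros((600,800,3),np.uint8)
def put(im,x0,y0,w,h,k,X,Y):
    c=cv2.resize(im[y0:y0+h,x0:x0+w],None,fx=k,fy=k,interpolation=cv2.INTER_CUBIC)
    for i in range(0,w,10): cv2.line(c,(i*k,0),(i*k,6 if i%50 else 14),(0,255,255),1)
    for i in range(0,h,10): cv2.line(c,(0,i*k),(6 if i%50 else 14,i*k),(0,255,255),1)
    out[Y:Y+h*k,X:X+w*k]=c
put(s,335,150,100,125,4,0,0); put(d,330,155,80,110,4,400,0)
put(s,275,260,50,40,4,400,440); put(d,297,252,50,40,4,600,440)
cv2.imwrite('pics/c1.png',out)
for n,uv in (('scene',(297,276)),('side',(322,268))): print(atz(n,uv,.12))
for n in ('scene','side'): K,R,t,_=cam(n); print(-R.T@t)
E
```

```text
[0.46712284 0.30391306 0.12      ]
[0.46860746 0.30779772 0.12      ]
[0.08616203 0.77854844 0.76224531]
[0.30562948 0.85596746 0.56947952]
```

View pics/c1.png

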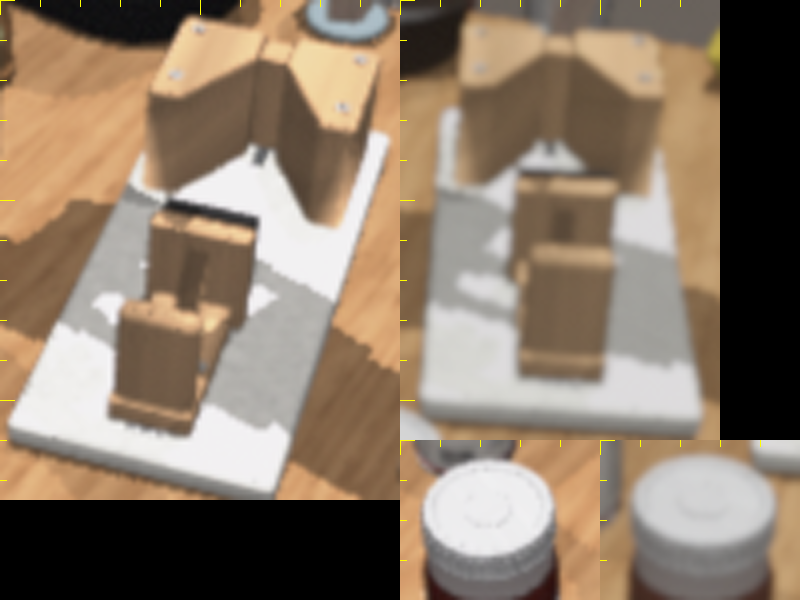

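Run:
```python
from h import *
from scipy.optimize import least_squares
L=.345/2;W=.075
# board pts: (x,y,z)
obs=[('scene',(-L,W,.02),(337.5,257)),('scene',(-L,-W,.02),(403.3,272.5)),('scene',(L,-W,.02),(432,183.2)),
('side',(-L,W,.02),(335.5,255.5)),('side',(-L,-W,.02),(405,258.7))]
def w(p,q): c,s=np.cos(p[2]),np.sin(p[2]); return np.array([p[0]+c*q[0]-s*q[1],p[1]+s*q[0]+c*q[1],q[2]])
f=lambda p:np.concatenate([proj(n,w(p,q))[0]-uv for n,q,uv in obs])
for sub in (obs,):
    r=least_squares(f,[.5,0,-1.6]); print(r.x,r.fun.round(1))
for n,q,uv in obs: print(n,atz(n,uv,.02))
p=r.x
# handle top: obs near edges, pad top edge
def tob(n,uv,z):
    X=atz(n,uv,z); c,s=np.cos(p[2]),np.sin(p[2]); d=X[:2]-p[:2]; return (c*d[0]+s*d[1])*1e3,(-s*d[0]+c*d[1])*1e3
for nm,n,c,z in (('handle rear top L','scene',(118,313),.099),('handle rear top R','scene',(200,327),.099),
 ('padtopfrontL','scene',(168,200),.086),('padtopfrontR','scene',(260,218),.086),('V corner notch bottom? mouth L top','scene',(150,95),.095),('mouth R top','scene',(327,128),.095)):
    print(nm,tob(n,(335+c[0]/4,150+c[1]/4),z))
for nm,c,z in (('handle rear top L',(520,257),.099),('R',(608,262),.099)): print('side',nm,tob('side',(330+(c[0]-400)/4,155+c[1]/4),z))
for n,uv in (('scene',(297,277)),('side',(322.75,267.75))): print(atz(n,uv,.12))
```

```text
[ 0.46167765 -0.05214271 -1.32129765] [-1.5 -1.3  0.1  0.1 -0.3 -0.4 -0.  -0.6  1.8  1. ]
scene [0.48680277 0.13505209 0.02      ]
scene [0.34678389 0.09636411 0.02      ]
scene [ 0.43014619 -0.23641955  0.02      ]
side [0.49110519 0.13544103 0.02      ]
side [0.35052295 0.09439985 0.02      ]
handle rear top L (np.float64(-152.02106822797182), np.float64(20.125933183937992))
handle rear top R (np.float64(-148.30727928645643), np.float64(-22.911025115747837))
padtopfrontL (np.float64(-32.74677541187541), np.float64(23.86345009161326))
padtopfrontR (np.float64(-31.374388256014406), np.float64(-29.45899861738347))
V corner notch bottom? mouth L top (np.float64(53.541577941137845), np.float64(58.59827757447654))
mouth R top (np.float64(55.518875997422484), np.float64(-49.49006873165863))
side handle rear top L (np.float64(-150.6085288794657), np.float64(28.636323692200843))
side R (np.float64(-150.24932174156638), np.float64(-16.638267200892404))
[0.4656559  0.30588731 0.12      ]
[0.46764247 0.30672506 0.12      ]
```

Run:
```python
from h import *
print(proj('wrist',[[.466,.306,.12],[.39,-.22,.02],[.43,.1,.02],[.477,-.114,.02]]))
K,R,t,_=cam('wrist'); print(-R.T@t, R[2])
cv2.imwrite('pics/w0.png',cv2.cvtColor(optics.snapshot('wrist'),cv2.COLOR_RGB2BGR))
```

```text
[[ 206.11812725 -392.45266385]
 [ 213.58170519  347.20188645]
 [ 224.06158541   65.87031759]
 [ 281.86476119  268.90255591]]
[0.5244431  0.07391553 0.37263286] [-7.45895885e-04 -2.93774367e-01 -9.55874503e-01]
```

View pics/w0.png

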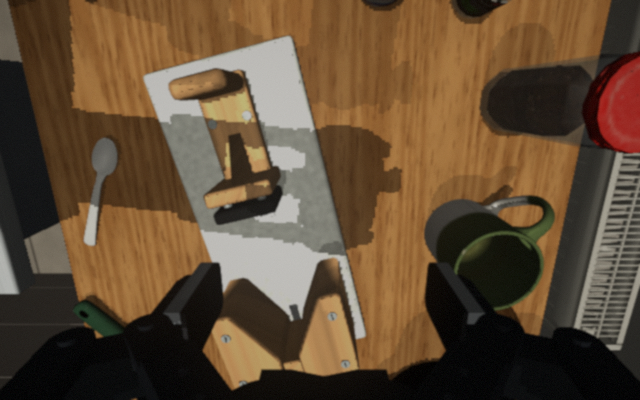

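Run:
```python
import cv2
im=cv2.imread('pics/w0.png')[25:350,135:385]
c=cv2.resize(im,None,fx=1.84,fy=1.84,interpolation=cv2.INTER_CUBIC)
a=cv2.imread('pics/w0.png')
import numpy as np
out=np.zeros((600,800,3),np.uint8)
def put(x0,y0,w,h,k,X,Y):
    c=cv2.resize(a[y0:y0+h,x0:x0+w],None,fx=k,fy=k,interpolation=cv2.INTER_CUBIC)
    for i in range(0,w,10): cv2.line(c,(i*k,0),(i*k,8),(0,0,255),1)
    for i in range(0,h,10): cv2.line(c,(0,i*k),(8,i*k),(0,0,255),1)
    out[Y:Y+h*k,X:X+w*k]=c
put(135,60,50,40,5,0,0); put(270,25,50,40,5,250,0); put(335,310,50,40,5,500,0)
put(160,60,130,50,3,0,200); put(200,165,90,65,4,400,200); put(210,250,150,140,1,0,460); put(180,205,50,40,5,150,360)
cv2.imwrite('pics/c2.png',out)
```

```text
(no output)
```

View pics/c2.png

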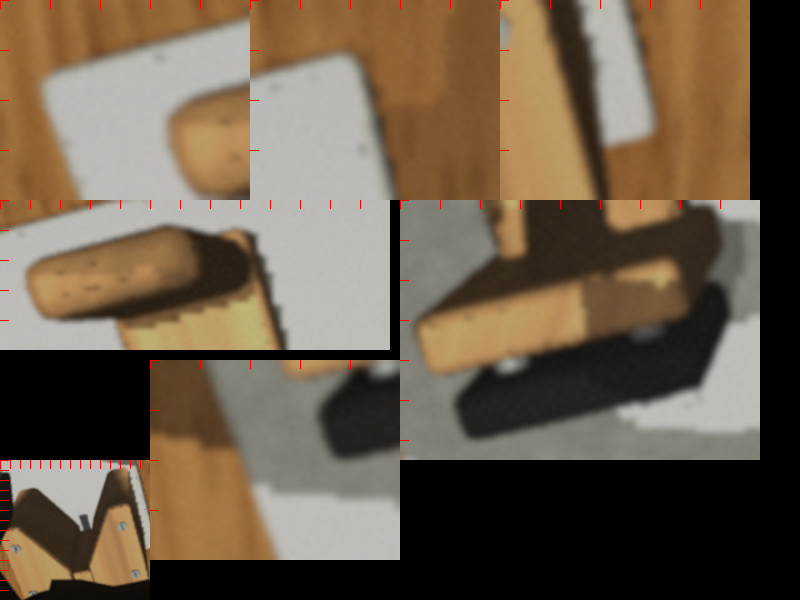

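Run:
```python
from h import *
from scipy.optimize import least_squares
L=.345/2;W=.075
obs=[('wrist',(-L,-W,.02),(143.2,76)),('wrist',(-L,W,.02),(291.4,35)),('wrist',(L,W,.02),(366,336.6))]
def w(p,q): c,s=np.cos(p[2]),np.sin(p[2]); return np.array([p[0]+c*q[0]-s*q[1],p[1]+s*q[0]+c*q[1],q[2]])
f=lambda p:np.concatenate([proj(n,w(p,q))[0]-uv for n,q,uv in obs])
r=least_squares(f,[.5,0,-1.3]); print(r.x,np.degrees(r.x[2]),r.fun.round(1)); p=r.x
def tob(uv,z,n='wrist'):
    X=atz(n,uv,z); c,s=np.cos(p[2]),np.sin(p[2]); d=X[:2]-p[:2]; return np.round([(c*d[0]+s*d[1])*1e3,(-s*d[0]+c*d[1])*1e3],1)
for nm,uv,z in (('edgeL',(200,229),.02),('edgeL',(205,245),.02),('h rl',(169.3,82.7),.099),('h rr',(220,69.3),.099),('h fr',(226.7,83.3),.099),('h fl',(175,99.3),.099),('pad l',(217.5,225),.086),('pad r',(276.2,211.2),.086)): print(nm,tob(uv,z))
for q in ((62.5,0),(50,0),(-140,0)): print(q,w(p,(q[0]/1e3,q[1],.02)))
```

```text
[ 0.46346876 -0.05834215 -1.33313344] -76.38291947473095 [-2.3 -0.7  1.2 -0.4  1.4  2.4]
edgeL [-10.2 -73.3]
edgeL [  9.1 -74.4]
h rl [-149.6  -19.4]
h rr [-149.5   20.3]
h fr [-139.1   22.1]
h fl [-137.4  -19.5]
pad l [-29.6 -26.4]
pad r [-29.7  27.4]
(62.5, 0) [ 0.47818325 -0.11908533  0.02      ]
(50, 0) [ 0.47524036 -0.1069367   0.02      ]
(-140, 0) [0.4305083  0.07772257 0.02      ]
```

>>> apply_moves([
  {"tx": -5, "ty": 20, "tz": 4, "wz": 0.03, "gripper": -1},
  {"tx": -8, "ty": 32, "tz": 4, "wz": 0.03},
  {"tx": -8, "ty": 34, "tz": 4, "wz": 0.03},
  {"tx": -8, "ty": 34, "tz": 4, "wz": 0.03},
  {"tx": -8, "ty": 34, "tz": 4, "wz": 0.03},
])

```text
invalid input
```

>>> apply_moves([
  {"tx": -8, "ty": 34, "tz": 0, "wz": 0.03},
  {"tx": -8, "ty": 34, "tz": 0, "wz": 0.03},
  {"tx": -5, "ty": 28, "tz": 0, "wz": 0.027},
  {},
  {},
])

```text
invalid input
```

Run:
```python
from h import *
for n,uv in (('scene',(290,235)),('side',(289,239))): print('tin top',atz(n,uv,.072))
print(proj('wrist',[[.4665,.306,.12]]))
s=readout.read_state(); print(s['time_s'],s['tool_pos'],s['tcp_rot'],s['joint_positions'],s['contact_force'])
im=cv2.cvtColor(optics.snapshot('wrist'),cv2.COLOR_RGB2BGR); cv2.imwrite('pics/w1.png',im)
```

```text
tin top [0.57932974 0.18088471 0.072     ]
tin top [0.57762036 0.18344955 0.072     ]
[[ 206.98853322 -392.30295356]]
0.15 [5.24700571e-01 6.47308915e-05 2.30792079e-01] [-4.84950685e-04  7.07123702e-01  7.07089615e-01 -3.33201086e-04] [-1.46029534e-01  3.42560319e-01  1.52478259e+00  4.59793713e-05
  1.27542569e+00 -1.45994739e-01] [ 1.0157599  -0.19835842 -0.70569912]
```

View pics/w1.png

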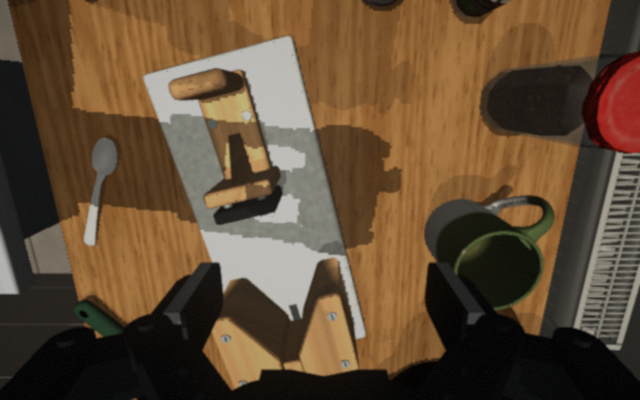

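>>> apply_moves([
  {"tx": -5, "ty": 20, "tz": 4, "wx": 0, "wy": 0, "wz": 0.03, "gripper": -1},
  {"tx": -8, "ty": 32, "tz": 4, "wx": 0, "wy": 0, "wz": 0.03, "gripper": -1},
  {"tx": -8, "ty": 34, "tz": 4, "wx": 0, "wy": 0, "wz": 0.03, "gripper": -1},
  {"tx": -8, "ty": 34, "tz": 4, "wx": 0, "wy": 0, "wz": 0.03, "gripper": -1},
  {"tx": -8, "ty": 34, "tz": 4, "wx": 0, "wy": 0, "wz": 0.03, "gripper": -1},
])

```text
time_s: 0.62
tool_pos: [0.4873, 0.1553, 0.2514]
tcp_rot: [-0.0, 0.652, 0.758, -0.0]
contact_force: [1.1, 0.3, 0.2]
opening: 0.999
grip_force: 0.0
```

>>> apply_moves([
  {"tx": -8, "ty": 34, "tz": 0, "wx": 0, "wy": 0, "wz": 0.03, "gripper": -1},
  {"tx": -8, "ty": 34, "tz": 0, "wx": 0, "wy": 0, "wz": 0.03, "gripper": -1},
  {"tx": -5, "ty": 26, "tz": 0, "wx": 0, "wy": 0, "wz": 0.027, "gripper": -1},
  {"tx": 0, "ty": 0, "tz": 0, "wx": 0, "wy": 0, "wz": 0, "gripper": -1},
])

```text
time_s: 0.95
tool_pos: [0.4655, 0.2522, 0.2511]
tcp_rot: [-0.001, 0.616, 0.788, 0.0]
contact_force: [0.0, -0.3, 0.2]
opening: 1.001
grip_force: 0.0
```

Run:
```python
from h import *
s=readout.read_state(); print(s['time_s'],s['tool_pos'],s['tcp_rot'],s['joint_positions'],s['contact_force'])
im=cv2.cvtColor(optics.snapshot('wrist'),cv2.COLOR_RGB2BGR)
print(proj('wrist',[[.4665,.306,.12]]))
cv2.imwrite('pics/w2.png',im)
a=np.linspace(0,2*np.pi,60)
q=proj('wrist',np.c_[.4665+.031*np.cos(a),.306+.031*np.sin(a),.12+0*a])
cv2.polylines(im,[np.int32(np.round(q))],True,(0,0,255),1)
x,y=map(int,q.mean(0)); x=max(x,100)
cv2.imwrite('pics/w2o.png',im)
```

```text
0.95 [0.46549499 0.25216821 0.251127  ] [-7.35197738e-04  6.16260720e-01  7.87541726e-01  4.62884725e-04] [0.35060716 0.33509333 1.47827453 0.00178994 1.32821525 0.10735306] [ 0.01574587 -0.26558937  0.24982767]
[[342.13225346 121.42459525]]
```

View pics/w2o.png

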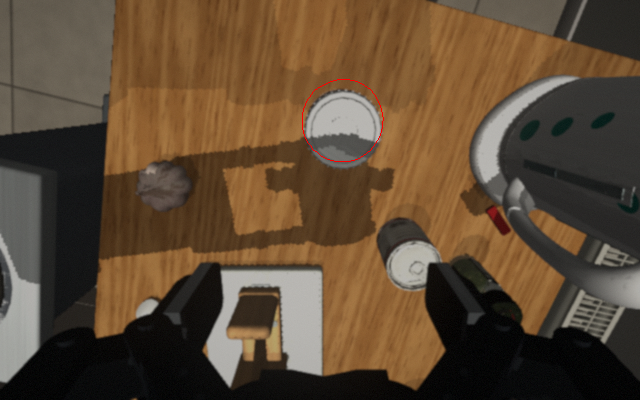

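Run:
```python
from h import *
im=cv2.imread('pics/w2.png')
print(atz('wrist',(344,128.5),.12))
g=cv2.cvtColor(im[80:180,295:395],cv2.COLOR_BGR2HSV)
m=((g[...,1]<60)&(g[...,2]>60)).astype(np.uint8)
m=cv2.morphologyEx(m,cv2.MORPH_OPEN,np.ones((3,3),np.uint8))
c=max(cv2.findContours(m,0,1)[0],key=cv2.contourArea)
print(cv2.minEnclosingCircle(c),cv2.boundingRect(c))
(x,y),r=cv2.minEnclosingCircle(c); print(atz('wrist',(295+x,80+y),.12))
```

```text
[0.46924828 0.3011826  0.12      ]
((47.37146759033203, 48.799434661865234), 39.47296905517578) (10, 10, 76, 79)
[0.46808554 0.30066428 0.12      ]
```

>>> apply_moves([
  {"tx": 1.5, "ty": 25, "tz": 0, "wx": 0, "wy": 0, "wz": 0, "gripper": -1},
  {"tx": 1, "ty": 25, "tz": -20, "wx": 0, "wy": 0, "wz": 0, "gripper": -1},
  {"tx": 0, "ty": 0, "tz": -35, "wx": 0, "wy": 0, "wz": 0, "gripper": -1},
  {"tx": 0, "ty": 0, "tz": -35, "wx": 0, "wy": 0, "wz": 0, "gripper": -1},
  {"tx": 0, "ty": 0, "tz": -15, "wx": 0, "wy": 0, "wz": 0, "gripper": -1},
])

```text
time_s: 1.42
tool_pos: [0.4677, 0.2963, 0.1419]
tcp_rot: [-0.001, 0.619, 0.786, -0.003]
contact_force: [-0.4, -0.4, -1.1]
opening: 1.004
grip_force: 0.0
```

>>> apply_moves([
  {"tx": 0, "ty": 0, "tz": -20, "wx": 0, "wy": 0, "wz": 0, "gripper": -1},
  {"tx": 0, "ty": 0, "tz": -20, "wx": 0, "wy": 0, "wz": 0, "gripper": -1},
  {"tx": 0, "ty": 0, "tz": -16, "wx": 0, "wy": 0, "wz": 0, "gripper": -1},
  {"tx": 0, "ty": 0, "tz": 0, "wx": 0, "wy": 0, "wz": 0, "gripper": -1},
])

```text
time_s: 1.75
tool_pos: [0.468, 0.2959, 0.087]
tcp_rot: [-0.001, 0.619, 0.785, -0.003]
contact_force: [-0.2, -0.4, -0.7]
opening: 0.998
grip_force: 0.0
```

>>> apply_moves([
  {"tx": 0, "ty": 6, "tz": 3, "wx": 0, "wy": 0, "wz": 0, "gripper": -1},
  {"tx": 0, "ty": 0, "tz": 0, "wx": 0, "wy": 0, "wz": 0, "gripper": 1},
  {"tx": 0, "ty": 0, "tz": 0, "wx": 0, "wy": 0, "wz": 0, "gripper": 1},
  {"tx": 0, "ty": 0, "tz": 0, "wx": 0, "wy": 0, "wz": 0, "gripper": 1},
  {"tx": 0, "ty": 0, "tz": 0, "wx": 0, "wy": 0, "wz": 0, "gripper": 1},
], force=35)

```text
time_s: 2.17
tool_pos: [0.4702, 0.3044, 0.0951]
tcp_rot: [0.001, 0.618, 0.786, 0.001]
contact_force: [-1.4, 0.3, 6.0]
opening: 0.713
grip_force: 37.0
```

>>> apply_moves([
  {"tx": 0, "ty": 0, "tz": 0, "wx": 0, "wy": 0, "wz": 0, "gripper": 1},
  {"tx": 0, "ty": 0, "tz": 0, "wx": 0, "wy": 0, "wz": 0, "gripper": 1},
  {"tx": 0, "ty": 0, "tz": 0, "wx": 0, "wy": 0, "wz": 0, "gripper": 1},
])

```text
time_s: 2.42
tool_pos: [0.4702, 0.3044, 0.0951]
tcp_rot: [0.001, 0.618, 0.786, 0.001]
contact_force: [-1.9, -0.3, 7.6]
opening: 0.709
grip_force: 37.0
```

Run:
```python
from h import *
s=readout.read_state(); print(s['time_s'],s['tool_pos'],s['tcp_rot'],s['joint_positions'],s['contact_force'],s['wrist_torque'],s['opening'],s['grip_force'])
for n in('scene','side'):cv2.imwrite(f'pics/{n}1.png',cv2.cvtColor(optics.snapshot(n),cv2.COLOR_RGB2BGR))
```

```text
2.4167 [0.47015511 0.30439103 0.095112  ] [6.75160885e-04 6.18460319e-01 7.85814672e-01 1.29616069e-03] [ 4.37753755e-01  5.44499515e-01  1.60753244e+00 -4.89207007e-05
  9.86638055e-01  2.00549726e-01] [-1.88406556 -0.3297856   7.60855201] [-0.08501386  0.19763943  0.0273175 ] 0.7091567301179525 37.04075038433075
```

>>> apply_moves([
  {"tx": 0, "ty": 0, "tz": 10, "wx": 0, "wy": 0, "wz": 0, "gripper": 1},
  {"tx": 0, "ty": 0, "tz": 20, "wx": 0, "wy": 0, "wz": 0, "gripper": 1},
  {"tx": 0, "ty": 0, "tz": 30, "wx": 0, "wy": 0, "wz": 0, "gripper": 1},
  {"tx": 0, "ty": -8, "tz": 30, "wx": 0, "wy": 0, "wz": 0, "gripper": 1},
  {"tx": 0, "ty": -18, "tz": 25, "wx": 0, "wy": 0, "wz": 0, "gripper": 1},
])

```text
time_s: 2.93
tool_pos: [0.4694, 0.2792, 0.2107]
tcp_rot: [0.0, 0.618, 0.786, 0.001]
contact_force: [0.8, 0.6, -4.3]
opening: 0.712
grip_force: 40.3
```

>>> apply_moves([
  {"tx": 0, "ty": -28, "tz": 0, "wx": 0, "wy": 0, "wz": 0, "gripper": 1},
  {"tx": 0, "ty": -32, "tz": 0, "wx": 0, "wy": 0, "wz": 0, "gripper": 1},
  {"tx": 0, "ty": -32, "tz": 0, "wx": 0, "wy": 0, "wz": 0, "gripper": 1},
  {"tx": 0, "ty": -32, "tz": 0, "wx": 0, "wy": 0, "wz": 0, "gripper": 1},
  {"tx": 0, "ty": -32, "tz": 0, "wx": 0, "wy": 0, "wz": 0, "gripper": 1},
])

```text
time_s: 3.35
tool_pos: [0.4688, 0.1206, 0.2088]
tcp_rot: [0.0, 0.618, 0.786, -0.0]
contact_force: [1.4, -0.0, -5.1]
opening: 0.708
grip_force: 40.4
```

>>> apply_moves([
  {"tx": 0, "ty": -32, "tz": 0, "wx": 0, "wy": 0, "wz": 0, "gripper": 1},
  {"tx": 0, "ty": -32, "tz": 0, "wx": 0, "wy": 0, "wz": 0, "gripper": 1},
  {"tx": 0, "ty": -32, "tz": 0, "wx": 0, "wy": 0, "wz": 0, "gripper": 1},
  {"tx": 0, "ty": -30, "tz": 0, "wx": 0, "wy": 0, "wz": 0, "gripper": 1},
  {"tx": 0, "ty": -25, "tz": 0, "wx": 0, "wy": 0, "wz": 0, "gripper": 1},
])

```text
time_s: 3.77
tool_pos: [0.4689, -0.031, 0.2089]
tcp_rot: [0.0, 0.619, 0.786, -0.0]
contact_force: [0.1, -0.0, -3.8]
opening: 0.712
grip_force: 40.4
```

>>> apply_moves([
  {"tx": 0, "ty": 0, "tz": 0, "wx": 0, "wy": 0, "wz": 0, "gripper": 1},
  {"tx": 0, "ty": 0, "tz": 0, "wx": 0, "wy": 0, "wz": 0, "gripper": 1},
  {"tx": 0, "ty": 0, "tz": 0, "wx": 0, "wy": 0, "wz": 0, "gripper": 1},
])

```text
time_s: 4.02
tool_pos: [0.4692, -0.0287, 0.2085]
tcp_rot: [-0.0, 0.619, 0.786, 0.0]
contact_force: [-0.3, -0.1, -3.8]
opening: 0.713
grip_force: 40.3
```

>>> apply_moves([
  {"tx": 1.2, "ty": -20, "tz": 0, "wx": 0, "wy": 0, "wz": 0, "gripper": 1},
  {"tx": 2, "ty": -30, "tz": 0, "wx": 0, "wy": 0, "wz": 0, "gripper": 1},
  {"tx": 1, "ty": -20, "tz": 0, "wx": 0, "wy": 0, "wz": 0, "gripper": 1},
  {"tx": 0, "ty": 0, "tz": 0, "wx": 0, "wy": 0, "wz": 0, "gripper": 1},
])

```text
time_s: 4.35
tool_pos: [0.4743, -0.1011, 0.2085]
tcp_rot: [0.001, 0.619, 0.786, -0.001]
contact_force: [0.8, 0.6, -4.9]
opening: 0.715
grip_force: 40.3
```

Run:
```python
from h import *
s=readout.read_state(); print(s['tool_pos'])
W=cv2.cvtColor(optics.snapshot('wrist'),cv2.COLOR_RGB2BGR)
p=(.4635,-.0583,-1.3331)
def w(q): c,s=np.cos(p[2]),np.sin(p[2]); return [p[0]+c*q[0]-s*q[1],p[1]+s*q[0]+c*q[1],q[2]]
L,H=.1725,.075
cv2.polylines(W,[np.int32(proj('wrist',[w(q) for q in((-L,-H,.02),(-L,H,.02),(L,H,.02),(L,-H,.02))]))],True,(0,0,255),1)
cv2.line(W,*[tuple(np.int32(x)) for x in proj('wrist',[w((-L,0,.02)),w((0.02,0,.02))])],(255,0,0),1)
cv2.imwrite('pics/w3.png',W)
S=cv2.cvtColor(optics.snapshot('scene'),cv2.COLOR_RGB2BGR); cv2.imwrite('pics/scene2.png',S)
```

```text
[ 0.47426287 -0.10106821  0.20852313]
```

View pics/w3.png

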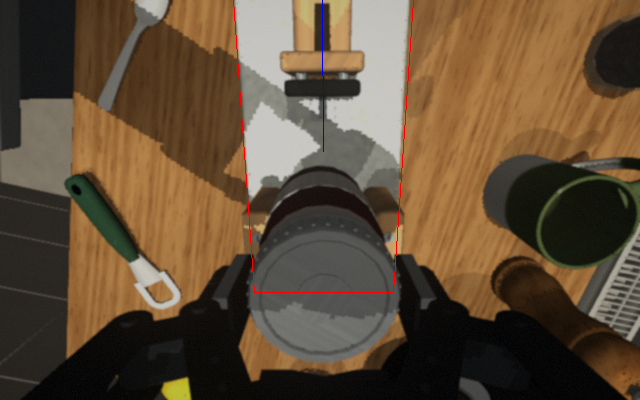

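>>> apply_moves([
  {"tx": 0, "ty": 0, "tz": -15, "wx": 0, "wy": 0, "wz": 0, "gripper": 1},
  {"tx": 0, "ty": 0, "tz": -25, "wx": 0, "wy": 0, "wz": 0, "gripper": 1},
  {"tx": 0, "ty": 0, "tz": -25, "wx": 0, "wy": 0, "wz": 0, "gripper": 1},
  {"tx": 0, "ty": 0, "tz": -15, "wx": 0, "wy": 0, "wz": 0, "gripper": 1},
  {"tx": 0, "ty": 0, "tz": -5, "wx": 0, "wy": 0, "wz": 0, "gripper": 1},
])

```text
time_s: 4.87
tool_pos: [0.4721, -0.0968, 0.121]
tcp_rot: [-0.002, 0.618, 0.786, -0.001]
contact_force: [-0.6, 0.9, -4.7]
opening: 0.708
grip_force: 40.3
```

>>> apply_moves([
  {"tx": 0, "ty": 0, "tz": -1.5, "wx": 0, "wy": 0, "wz": 0, "gripper": 1},
  {"tx": 0, "ty": 0, "tz": -1.5, "wx": 0, "wy": 0, "wz": 0, "gripper": 1},
  {"tx": 0, "ty": 0, "tz": -1, "wx": 0, "wy": 0, "wz": 0, "gripper": 1},
])

```text
time_s: 5.12
tool_pos: [0.4745, -0.0987, 0.1203]
tcp_rot: [0.001, 0.618, 0.786, 0.0]
contact_force: [0.5, -0.7, -3.1]
opening: 0.706
grip_force: 40.3
```

>>> apply_moves([
  {"tx": 0, "ty": 0, "tz": -1, "wx": 0, "wy": 0, "wz": 0, "gripper": 1},
  {"tx": 0, "ty": 0, "tz": -1, "wx": 0, "wy": 0, "wz": 0, "gripper": 1},
])

```text
time_s: 5.28
tool_pos: [0.4742, -0.0991, 0.1181]
tcp_rot: [0.001, 0.619, 0.786, 0.0]
contact_force: [0.2, -0.2, -4.5]
opening: 0.711
grip_force: 40.3
```

>>> apply_moves([
  {"tx": 0, "ty": 0, "tz": -0.7, "wx": 0, "wy": 0, "wz": 0, "gripper": 1},
  {"tx": 0, "ty": 0, "tz": -0.7, "wx": 0, "wy": 0, "wz": 0, "gripper": 1},
])

```text
time_s: 5.45
tool_pos: [0.4739, -0.0991, 0.1162]
tcp_rot: [0.0, 0.619, 0.786, 0.0]
contact_force: [0.7, 0.3, -4.1]
opening: 0.711
grip_force: 40.3
```

>>> apply_moves([
  {"tx": 0, "ty": 0, "tz": -0.7, "wx": 0, "wy": 0, "wz": 0, "gripper": 1},
  {"tx": 0, "ty": 0, "tz": -0.5, "wx": 0, "wy": 0, "wz": 0, "gripper": 1},
])

```text
time_s: 5.62
tool_pos: [0.4741, -0.0995, 0.1154]
tcp_rot: [0.001, 0.619, 0.786, -0.0]
contact_force: [-2.2, -1.9, 6.7]
opening: 0.71
grip_force: 41.1
```

>>> apply_moves([
  {"tx": 0, "ty": 0, "tz": -0.5, "wx": 0, "wy": 0, "wz": 0, "gripper": 1},
])

```text
time_s: 5.7
tool_pos: [0.4742, -0.0996, 0.1154]
tcp_rot: [0.001, 0.618, 0.786, -0.0]
contact_force: [-4.3, -2.4, 11.9]
opening: 0.707
grip_force: 41.5
```

>>> apply_moves([
  {"tx": 0, "ty": 0, "tz": -0.5, "wx": 0, "wy": 0, "wz": 0, "gripper": 1},
])

```text
time_s: 5.78
tool_pos: [0.4742, -0.0998, 0.1153]
tcp_rot: [0.001, 0.618, 0.786, -0.0]
contact_force: [-5.2, -3.2, 15.6]
opening: 0.71
grip_force: 41.8
```

>>> apply_moves([
  {"tx": 0, "ty": 0, "tz": 0.6, "wx": 0, "wy": 0, "wz": 0, "gripper": 1},
  {"tx": 0, "ty": 0, "tz": 0.5, "wx": 0, "wy": 0, "wz": 0, "gripper": 1},
  {"tx": 0, "ty": 0, "tz": 0.3, "wx": 0, "wy": 0, "wz": 0, "gripper": 1},
], force=20)

```text
time_s: 6.03
tool_pos: [0.4739, -0.0992, 0.1155]
tcp_rot: [0.0, 0.619, 0.786, 0.0]
contact_force: [-0.9, -1.4, 0.9]
opening: 0.713
grip_force: 40.9
```

>>> apply_moves([
  {"tx": 0, "ty": 0, "tz": 0, "wx": 0, "wy": 0, "wz": 0, "gripper": -1},
  {"tx": 0, "ty": 0, "tz": 0, "wx": 0, "wy": 0, "wz": 0, "gripper": -1},
  {"tx": 0, "ty": 0, "tz": 0, "wx": 0, "wy": 0, "wz": 0, "gripper": -1},
  {"tx": 0, "ty": 0, "tz": 0, "wx": 0, "wy": 0, "wz": 0, "gripper": -1},
])

```text
time_s: 6.37
tool_pos: [0.4738, -0.0989, 0.115]
tcp_rot: [0.0, 0.619, 0.786, 0.0]
contact_force: [-0.3, -0.0, 0.3]
opening: 0.998
grip_force: 0.0
```

>>> apply_moves([
  {"tx": 0, "ty": 0, "tz": 15, "wx": 0, "wy": 0, "wz": 0, "gripper": -1},
  {"tx": 0, "ty": 0, "tz": 30, "wx": 0, "wy": 0, "wz": 0, "gripper": -1},
  {"tx": 0, "ty": 0, "tz": 30, "wx": 0, "wy": 0, "wz": 0, "gripper": -1},
  {"tx": 0, "ty": 0, "tz": 30, "wx": 0, "wy": 0, "wz": 0, "gripper": 1},
  {"tx": -5, "ty": 20, "tz": 0, "wx": 0, "wy": 0, "wz": 0, "gripper": 1},
], force=40)

```text
time_s: 6.78
tool_pos: [0.4723, -0.0818, 0.2256]
tcp_rot: [0.006, 0.619, 0.785, 0.002]
contact_force: [0.6, -0.3, 0.0]
opening: 0.748
grip_force: 0.0
```

>>> apply_moves([
  {"tx": -7.5, "ty": 31, "tz": 0, "wx": 0, "wy": 0, "wz": 0, "gripper": 1},
  {"tx": -7.5, "ty": 31, "tz": 0, "wx": 0, "wy": 0, "wz": 0, "gripper": 1},
  {"tx": -7.5, "ty": 31, "tz": 0, "wx": 0, "wy": 0, "wz": 0, "gripper": 1},
  {"tx": -7.5, "ty": 31, "tz": 0, "wx": 0, "wy": 0, "wz": 0, "gripper": 1},
  {"tx": -7.5, "ty": 31, "tz": 0, "wx": 0, "wy": 0, "wz": 0, "gripper": 1},
])

```text
time_s: 7.2
tool_pos: [0.4307, 0.0774, 0.2202]
tcp_rot: [0.0, 0.619, 0.786, 0.0]
contact_force: [0.3, 0.3, 0.2]
opening: 0.01
grip_force: 0.0
```

>>> apply_moves([
  {"tx": -6, "ty": 25, "tz": 0, "wx": 0, "wy": 0, "wz": 0, "gripper": 1},
  {"tx": -5, "ty": 20, "tz": 0, "wx": 0, "wy": 0, "wz": 0, "gripper": 1},
  {"tx": 0, "ty": 0, "tz": 0, "wx": 0, "wy": 0, "wz": 0, "gripper": 1},
  {"tx": 0, "ty": 0, "tz": 0, "wx": 0, "wy": 0, "wz": 0, "gripper": 1},
])

```text
time_s: 7.53
tool_pos: [0.42, 0.1217, 0.2201]
tcp_rot: [0.0, 0.618, 0.787, 0.0]
contact_force: [0.7, -1.0, -1.1]
opening: -0.005
grip_force: 0.0
```

Right on target. Descend behind the handle.

>>> apply_moves([
  {"tx": 0, "ty": 0, "tz": -30, "wx": 0, "wy": 0, "wz": 0, "gripper": 1},
  {"tx": 0, "ty": 0, "tz": -35, "wx": 0, "wy": 0, "wz": 0, "gripper": 1},
  {"tx": 0, "ty": 0, "tz": -35, "wx": 0, "wy": 0, "wz": 0, "gripper": 1},
  {"tx": 0, "ty": 0, "tz": -30, "wx": 0, "wy": 0, "wz": 0, "gripper": 1},
  {"tx": 0, "ty": 0, "tz": -20, "wx": 0, "wy": 0, "wz": 0, "gripper": 1},
])

```text
time_s: 7.95
tool_pos: [0.4193, 0.1197, 0.0676]
tcp_rot: [-0.001, 0.619, 0.785, -0.001]
contact_force: [0.2, 0.1, 0.2]
opening: -0.001
grip_force: 0.0
```

>>> apply_moves([
  {"tx": 0, "ty": 0, "tz": -20, "wx": 0, "wy": 0, "wz": 0, "gripper": 1},
  {"tx": 0, "ty": 0, "tz": 0, "wx": 0, "wy": 0, "wz": 0, "gripper": 1},
  {"tx": 0, "ty": 0, "tz": 0, "wx": 0, "wy": 0, "wz": 0, "gripper": 1},
])

```text
time_s: 8.2
tool_pos: [0.4201, 0.1202, 0.0497]
tcp_rot: [-0.001, 0.619, 0.785, -0.001]
contact_force: [0.5, 0.5, -0.2]
opening: -0.003
grip_force: 0.0
```

Run:
```python
from h import *
s=readout.read_state(); print(s['tool_pos'],s['contact_force'])
a=cv2.cvtColor(optics.snapshot('scene'),cv2.COLOR_RGB2BGR)
b=cv2.cvtColor(optics.snapshot('wrist'),cv2.COLOR_RGB2BGR)
c=cv2.resize(a[110:290,310:460],None,fx=2.6,fy=2.6,interpolation=cv2.INTER_CUBIC)
out=np.zeros((600,800,3),np.uint8); out[:c.shape[0],:c.shape[1]]=c
d=cv2.resize(b,(400,250)); out[:250,400:]=d
cv2.imwrite('pics/c3.png',out)
```

```text
[0.42007487 0.12015044 0.04968472] [ 0.47066677  0.47878969 -0.24221691]
```

View pics/c3.png

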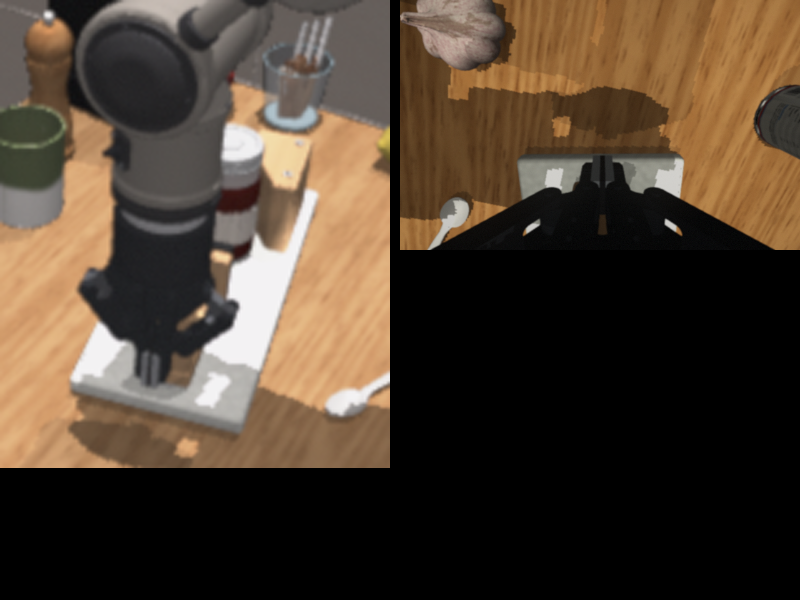

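>>> apply_moves([
  {"tx": 1.2, "ty": -4.9, "tz": 0, "wx": 0, "wy": 0, "wz": 0, "gripper": 1},
  {"tx": 1.2, "ty": -4.9, "tz": 0, "wx": 0, "wy": 0, "wz": 0, "gripper": 1},
  {"tx": 1.2, "ty": -4.9, "tz": 0, "wx": 0, "wy": 0, "wz": 0, "gripper": 1},
  {"tx": 0.7, "ty": -2.9, "tz": 0, "wx": 0, "wy": 0, "wz": 0, "gripper": 1},
  {"tx": 0.5, "ty": -2, "tz": 0, "wx": 0, "wy": 0, "wz": 0, "gripper": 1},
])

```text
time_s: 8.72
tool_pos: [0.4254, 0.1018, 0.0508]
tcp_rot: [-0.0, 0.619, 0.785, 0.001]
contact_force: [-1.5, 10.4, 3.6]
opening: -0.001
grip_force: 0.0
```

>>> apply_moves([
  {"tx": 0.5, "ty": -1.9, "tz": 0, "wx": 0, "wy": 0, "wz": 0, "gripper": 1},
  {"tx": 0.5, "ty": -1.9, "tz": 0, "wx": 0, "wy": 0, "wz": 0, "gripper": 1},
])

```text
time_s: 8.88
tool_pos: [0.4262, 0.0985, 0.0508]
tcp_rot: [-0.0, 0.619, 0.786, 0.001]
contact_force: [-1.8, 10.0, 4.2]
opening: 0.001
grip_force: 0.0
```

>>> apply_moves([
  {"tx": 0.5, "ty": -1.9, "tz": 0, "wx": 0, "wy": 0, "wz": 0, "gripper": 1},
  {"tx": 0.5, "ty": -1.9, "tz": 0, "wx": 0, "wy": 0, "wz": 0, "gripper": 1},
])

```text
time_s: 9.05
tool_pos: [0.4271, 0.0947, 0.0508]
tcp_rot: [-0.0, 0.619, 0.786, 0.001]
contact_force: [-1.7, 10.0, 4.4]
opening: -0.001
grip_force: 0.0
```

>>> apply_moves([
  {"tx": 0.5, "ty": -1.9, "tz": 0, "wx": 0, "wy": 0, "wz": 0, "gripper": 1},
  {"tx": 0.5, "ty": -1.9, "tz": 0, "wx": 0, "wy": 0, "wz": 0, "gripper": 1},
])

```text
time_s: 9.22
tool_pos: [0.428, 0.0909, 0.0507]
tcp_rot: [-0.0, 0.619, 0.786, 0.001]
contact_force: [-2.7, 10.4, 4.1]
opening: 0.001
grip_force: 0.0
```

>>> apply_moves([
  {"tx": 0.7, "ty": -2.9, "tz": 0, "wx": 0, "wy": 0, "wz": 0, "gripper": 1},
  {"tx": 0.9, "ty": -3.9, "tz": 0, "wx": 0, "wy": 0, "wz": 0, "gripper": 1},
  {"tx": 0.9, "ty": -3.9, "tz": 0, "wx": 0, "wy": 0, "wz": 0, "gripper": 1},
  {"tx": 0.9, "ty": -3.9, "tz": 0, "wx": 0, "wy": 0, "wz": 0, "gripper": 1},
  {"tx": 0.7, "ty": -2.9, "tz": 0, "wx": 0, "wy": 0, "wz": 0, "gripper": 1},
])

```text
time_s: 9.63
tool_pos: [0.4323, 0.0733, 0.0507]
tcp_rot: [-0.0, 0.619, 0.786, 0.001]
contact_force: [-0.7, 10.7, 3.9]
opening: 0.003
grip_force: 0.0
```

>>> apply_moves([
  {"tx": 0.5, "ty": -1.9, "tz": 0, "wx": 0, "wy": 0, "wz": 0, "gripper": 1},
  {"tx": 0.5, "ty": -1.9, "tz": 0, "wx": 0, "wy": 0, "wz": 0, "gripper": 1},
  {"tx": 0.5, "ty": -1.9, "tz": 0, "wx": 0, "wy": 0, "wz": 0, "gripper": 1},
])

```text
time_s: 9.88
tool_pos: [0.4337, 0.0677, 0.0507]
tcp_rot: [-0.0, 0.619, 0.786, 0.001]
contact_force: [-0.8, 10.7, 4.4]
opening: -0.002
grip_force: 0.0
```

>>> apply_moves([
  {"tx": 0.5, "ty": -1.9, "tz": 0, "wx": 0, "wy": 0, "wz": 0, "gripper": 1},
  {"tx": 0.5, "ty": -1.9, "tz": 0, "wx": 0, "wy": 0, "wz": 0, "gripper": 1},
  {"tx": 0.5, "ty": -1.9, "tz": 0, "wx": 0, "wy": 0, "wz": 0, "gripper": 1},
])

```text
time_s: 10.13
tool_pos: [0.4351, 0.0621, 0.0507]
tcp_rot: [-0.0, 0.619, 0.786, 0.001]
contact_force: [-1.9, 11.7, 4.8]
opening: 0.006
grip_force: 0.0
```

>>> apply_moves([
  {"tx": 0.5, "ty": -1.9, "tz": 0, "wx": 0, "wy": 0, "wz": 0, "gripper": 1},
  {"tx": 0.5, "ty": -1.9, "tz": 0, "wx": 0, "wy": 0, "wz": 0, "gripper": 1},
  {"tx": 0.5, "ty": -1.9, "tz": 0, "wx": 0, "wy": 0, "wz": 0, "gripper": 1},
])

```text
time_s: 10.38
tool_pos: [0.4364, 0.0566, 0.0507]
tcp_rot: [-0.001, 0.619, 0.786, 0.001]
contact_force: [-1.2, 11.5, 4.5]
opening: 0.0
grip_force: 0.0
```

>>> apply_moves([
  {"tx": 0.25, "ty": -1, "tz": 0, "wx": 0, "wy": 0, "wz": 0, "gripper": 1},
  {"tx": 0.25, "ty": -1, "tz": 0, "wx": 0, "wy": 0, "wz": 0, "gripper": 1},
])

```text
time_s: 10.55
tool_pos: [0.437, 0.0546, 0.0507]
tcp_rot: [-0.001, 0.619, 0.786, 0.001]
contact_force: [-0.5, 11.8, 5.7]
opening: -0.001
grip_force: 0.0
```

>>> apply_moves([
  {"tx": 0.25, "ty": -1, "tz": 0, "wx": 0, "wy": 0, "wz": 0, "gripper": 1},
  {"tx": 0.25, "ty": -1, "tz": 0, "wx": 0, "wy": 0, "wz": 0, "gripper": 1},
])

```text
time_s: 10.72
tool_pos: [0.4374, 0.0526, 0.0507]
tcp_rot: [-0.001, 0.619, 0.786, 0.001]
contact_force: [-2.1, 12.3, 5.0]
opening: 0.001
grip_force: 0.0
```

>>> apply_moves([
  {"tx": 0.25, "ty": -1, "tz": 0, "wx": 0, "wy": 0, "wz": 0, "gripper": 1},
  {"tx": 0.25, "ty": -1, "tz": 0, "wx": 0, "wy": 0, "wz": 0, "gripper": 1},
])

```text
time_s: 10.88
tool_pos: [0.4379, 0.0506, 0.0507]
tcp_rot: [-0.001, 0.619, 0.786, 0.001]
contact_force: [-1.8, 11.8, 4.4]
opening: -0.003
grip_force: 0.0
```

>>> apply_moves([
  {"tx": 0.25, "ty": -1, "tz": 0, "wx": 0, "wy": 0, "wz": 0, "gripper": 1},
])

```text
time_s: 10.97
tool_pos: [0.4381, 0.0496, 0.0507]
tcp_rot: [-0.001, 0.619, 0.786, 0.001]
contact_force: [-1.6, 11.7, 6.2]
opening: 0.0
grip_force: 0.0
```

>>> apply_moves([
  {"tx": 0.25, "ty": -1, "tz": 0, "wx": 0, "wy": 0, "wz": 0, "gripper": 1},
])

```text
time_s: 11.05
tool_pos: [0.4384, 0.0486, 0.0507]
tcp_rot: [-0.001, 0.619, 0.786, 0.001]
contact_force: [-2.1, 11.3, 4.6]
opening: -0.001
grip_force: 0.0
```

>>> apply_moves([
  {"tx": 0.18, "ty": -0.73, "tz": 0, "wx": 0, "wy": 0, "wz": 0, "gripper": 1},
])

```text
time_s: 11.13
tool_pos: [0.4386, 0.0479, 0.0507]
tcp_rot: [-0.001, 0.619, 0.786, 0.001]
contact_force: [-1.3, 11.9, 5.9]
opening: 0.002
grip_force: 0.0
```

>>> apply_moves([
  {"tx": 0.18, "ty": -0.73, "tz": 0, "wx": 0, "wy": 0, "wz": 0, "gripper": 1},
])

```text
time_s: 11.22
tool_pos: [0.4388, 0.0472, 0.0507]
tcp_rot: [-0.001, 0.619, 0.786, 0.001]
contact_force: [-2.0, 11.0, 5.6]
opening: -0.001
grip_force: 0.0
```

>>> apply_moves([
  {"tx": 0.18, "ty": -0.73, "tz": 0, "wx": 0, "wy": 0, "wz": 0, "gripper": 1},
])

```text
time_s: 11.3
tool_pos: [0.439, 0.0465, 0.0507]
tcp_rot: [-0.001, 0.619, 0.786, 0.001]
contact_force: [-2.3, 11.5, 4.7]
opening: 0.0
grip_force: 0.0
```

>>> apply_moves([
  {"tx": 0.18, "ty": -0.73, "tz": 0, "wx": 0, "wy": 0, "wz": 0, "gripper": 1},
])

```text
time_s: 11.38
tool_pos: [0.4391, 0.0457, 0.0507]
tcp_rot: [-0.001, 0.619, 0.786, 0.001]
contact_force: [-1.9, 10.9, 4.8]
opening: 0.002
grip_force: 0.0
```

>>> apply_moves([
  {"tx": 0.12, "ty": -0.5, "tz": 0, "wx": 0, "wy": 0, "wz": 0, "gripper": 1},
])

```text
time_s: 11.47
tool_pos: [0.4393, 0.0452, 0.0507]
tcp_rot: [-0.001, 0.619, 0.786, 0.001]
contact_force: [-1.2, 11.4, 5.2]
opening: 0.001
grip_force: 0.0
```

>>> apply_moves([
  {"tx": 0.18, "ty": -0.73, "tz": 0, "wx": 0, "wy": 0, "wz": 0, "gripper": 1},
  {"tx": 0.18, "ty": -0.73, "tz": 0, "wx": 0, "wy": 0, "wz": 0, "gripper": 1},
])

```text
time_s: 11.63
tool_pos: [0.4396, 0.044, 0.0507]
tcp_rot: [-0.001, 0.619, 0.786, 0.001]
contact_force: [-1.6, 13.8, 5.5]
opening: 0.001
grip_force: 0.0
```

>>> apply_moves([
  {"tx": 0.12, "ty": -0.5, "tz": 0, "wx": 0, "wy": 0, "wz": 0, "gripper": 1},
])

```text
time_s: 11.72
tool_pos: [0.4397, 0.0435, 0.0507]
tcp_rot: [-0.001, 0.619, 0.786, 0.001]
contact_force: [-1.4, 13.5, 5.1]
opening: -0.001
grip_force: 0.0
```

>>> apply_moves([
  {"tx": 0.12, "ty": -0.5, "tz": 0, "wx": 0, "wy": 0, "wz": 0, "gripper": 1},
])

```text
time_s: 11.8
tool_pos: [0.4398, 0.043, 0.0507]
tcp_rot: [-0.001, 0.619, 0.786, 0.001]
contact_force: [-1.1, 14.0, 5.4]
opening: 0.003
grip_force: 0.0
```

>>> apply_moves([
  {"tx": 0.12, "ty": -0.5, "tz": 0, "wx": 0, "wy": 0, "wz": 0, "gripper": 1},
])

```text
time_s: 11.88
tool_pos: [0.4399, 0.0426, 0.0507]
tcp_rot: [-0.001, 0.619, 0.786, 0.001]
contact_force: [-1.6, 15.7, 6.3]
opening: 0.002
grip_force: 0.0
```

>>> apply_moves([
  {"tx": 0.07, "ty": -0.3, "tz": 0, "wx": 0, "wy": 0, "wz": 0, "gripper": 1},
])

```text
time_s: 11.97
tool_pos: [0.4399, 0.0425, 0.0507]
tcp_rot: [-0.001, 0.619, 0.786, 0.001]
contact_force: [-2.0, 16.2, 5.2]
opening: 0.008
grip_force: 0.0
```

>>> apply_moves([
  {"tx": 0.07, "ty": -0.3, "tz": 0, "wx": 0, "wy": 0, "wz": 0, "gripper": 1},
])

```text
time_s: 12.05
tool_pos: [0.4399, 0.0424, 0.0507]
tcp_rot: [-0.001, 0.619, 0.786, 0.001]
contact_force: [-1.8, 18.4, 6.3]
opening: -0.001
grip_force: 0.0
```

>>> apply_moves([
  {"tx": 0.03, "ty": -0.15, "tz": 0, "wx": 0, "wy": 0, "wz": 0, "gripper": 1},
  {"tx": 0, "ty": 0, "tz": 0, "wx": 0, "wy": 0, "wz": 0, "gripper": 1},
])

```text
time_s: 12.22
tool_pos: [0.4399, 0.0423, 0.0507]
tcp_rot: [-0.001, 0.619, 0.786, 0.001]
contact_force: [-2.7, 16.6, 5.5]
opening: 0.002
grip_force: 0.0
```

Run:
```python
from h import *
s=readout.read_state(); print(s['tool_pos'],s['contact_force'],s['time_s'])
d=s['tool_pos'][:2]-[.4635,-.0583]; c,n=np.cos(-1.3331),np.sin(-1.3331)
print('bx,by',c*d[0]+n*d[1],-n*d[0]+c*d[1],'F',c*s['contact_force'][0]+n*s['contact_force'][1])
S=cv2.cvtColor(optics.snapshot('scene'),cv2.COLOR_RGB2BGR); cv2.imwrite('pics/scene3.png',S)
D=cv2.cvtColor(optics.snapshot('side'),cv2.COLOR_RGB2BGR); cv2.imwrite('pics/side3.png',D)
```

```text
[0.43990679 0.04234388 0.05068635] [-2.66424508 16.58023752  5.46794252] 12.2167
bx,by -0.10336943705718847 0.0007682032673582279 F -16.741385493035114
```

>>> apply_moves([
  {"tx": 0.06, "ty": -0.25, "tz": 0, "wx": 0, "wy": 0, "wz": 0, "gripper": 1},
])

```text
time_s: 12.4
tool_pos: [0.4399, 0.0422, 0.0507]
tcp_rot: [-0.001, 0.619, 0.786, 0.001]
contact_force: [-2.1, 19.7, 6.3]
opening: 0.002
grip_force: 0.0
```

>>> apply_moves([
  {"tx": 0, "ty": 0, "tz": 0, "wx": 0, "wy": 0, "wz": 0, "gripper": 1},
])

```text
time_s: 12.48
tool_pos: [0.44, 0.0423, 0.0507]
tcp_rot: [-0.001, 0.619, 0.786, 0.001]
contact_force: [-2.8, 18.6, 5.5]
opening: 0.003
grip_force: 0.0
```

>>> apply_moves([
  {"tx": 0, "ty": 0, "tz": 0, "wx": 0, "wy": 0, "wz": 0, "gripper": 1},
])

```text
time_s: 12.57
tool_pos: [0.4399, 0.0422, 0.0507]
tcp_rot: [-0.001, 0.619, 0.786, 0.001]
contact_force: [-1.1, 18.6, 6.5]
opening: 0.002
grip_force: 0.0
```

>>> apply_moves([
  {"tx": -0.7, "ty": 2.9, "tz": 0, "wx": 0, "wy": 0, "wz": 0, "gripper": 1},
  {"tx": -1.2, "ty": 4.9, "tz": 0, "wx": 0, "wy": 0, "wz": 0, "gripper": 1},
  {"tx": -1.6, "ty": 6.8, "tz": 0, "wx": 0, "wy": 0, "wz": 0, "gripper": 1},
  {"tx": 0, "ty": 0, "tz": 15, "wx": 0, "wy": 0, "wz": 0, "gripper": 1},
  {"tx": 0, "ty": 0, "tz": 30, "wx": 0, "wy": 0, "wz": 0, "gripper": 1},
])

```text
time_s: 12.98
tool_pos: [0.4345, 0.055, 0.0933]
tcp_rot: [-0.003, 0.618, 0.786, -0.002]
contact_force: [-0.1, 0.1, -0.1]
opening: -0.002
grip_force: 0.0
```

>>> apply_moves([
  {"tx": 0, "ty": 0, "tz": 35, "wx": 0, "wy": 0, "wz": 0, "gripper": 1},
  {"tx": 0, "ty": 0, "tz": 35, "wx": 0, "wy": 0, "wz": 0, "gripper": 1},
  {"tx": 0, "ty": 0, "tz": 35, "wx": 0, "wy": 0, "wz": 0, "gripper": -1},
  {"tx": 0, "ty": 0, "tz": 20, "wx": 0, "wy": 0, "wz": 0, "gripper": -1},
  {"tx": 5, "ty": -21, "tz": 5, "wx": 0, "wy": 0, "wz": 0, "gripper": -1},
])

```text
time_s: 13.4
tool_pos: [0.4429, 0.0354, 0.2292]
tcp_rot: [0.003, 0.618, 0.786, 0.002]
contact_force: [0.9, 0.1, 0.2]
opening: 0.418
grip_force: 0.0
```

>>> apply_moves([
  {"tx": 7.5, "ty": -32, "tz": 0, "wx": 0, "wy": 0, "wz": 0, "gripper": -1},
  {"tx": 7.5, "ty": -32, "tz": 0, "wx": 0, "wy": 0, "wz": 0, "gripper": -1},
  {"tx": 7.5, "ty": -32, "tz": 0, "wx": 0, "wy": 0, "wz": 0, "gripper": -1},
  {"tx": 7.5, "ty": -32, "tz": 0, "wx": 0, "wy": 0, "wz": 0, "gripper": -1},
  {"tx": 6.5, "ty": -27, "tz": 0, "wx": 0, "wy": 0, "wz": 0, "gripper": -1},
])

```text
time_s: 13.82
tool_pos: [0.4785, -0.1233, 0.2251]
tcp_rot: [0.0, 0.619, 0.785, -0.0]
contact_force: [0.6, 1.0, -0.3]
opening: 1.001
grip_force: 0.0
```

>>> apply_moves([
  {"tx": 0, "ty": 0, "tz": 0, "wx": 0, "wy": 0, "wz": 0, "gripper": -1},
  {"tx": 0, "ty": 0, "tz": 0, "wx": 0, "wy": 0, "wz": 0, "gripper": -1},
])

```text
time_s: 13.98
tool_pos: [0.4782, -0.1223, 0.2247]
tcp_rot: [-0.0, 0.62, 0.785, -0.0]
contact_force: [-0.6, 0.3, -0.2]
opening: 0.997
grip_force: 0.0
```

Run:
```python
from h import *
s=readout.read_state(); print(s['tool_pos'],s['contact_force'],s['time_s'],s['joint_positions'])
b=cv2.cvtColor(optics.snapshot('wrist'),cv2.COLOR_RGB2BGR)
p=(.4635,-.0583,-1.3331)
def w(x,y,z): c,s=np.cos(p[2]),np.sin(p[2]); return [p[0]+c*x-s*y,p[1]+s*x+c*y,z]
a=np.linspace(0,2*np.pi,60)
for x,col in((.060,(0,0,255)),(.066,(0,255,0))):
    cv2.polylines(b,[np.int32(np.round(proj('wrist',[w(x+.031*np.cos(t),.031*np.sin(t),.14) for t in a])))],True,col,1)
cv2.imwrite('pics/w4.png',cv2.resize(b,(800,500)))
```

```text
[ 0.47821458 -0.12233515  0.22467864] [-0.62088954  0.34962263 -0.24180837] 13.9833 [-4.05886803e-01  2.90905895e-01  1.61762337e+00  6.58255989e-05
  1.23393564e+00 -6.40024066e-01]
```

View pics/w4.png

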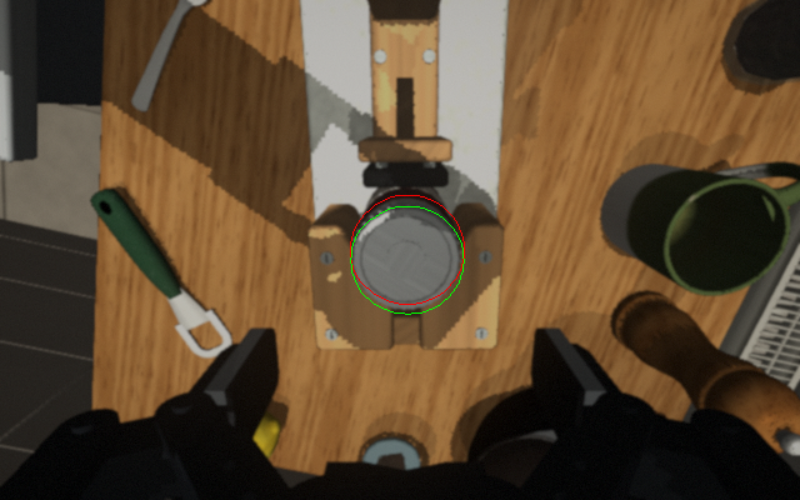

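>>> apply_moves([
  {"tx": 0.2, "ty": 2.3, "tz": -15, "wx": 0, "wy": 0, "wz": 0, "gripper": -1},
  {"tx": 0, "ty": 0, "tz": -30, "wx": 0, "wy": 0, "wz": 0, "gripper": -1},
  {"tx": 0, "ty": 0, "tz": -30, "wx": 0, "wy": 0, "wz": 0, "gripper": -1},
  {"tx": 0, "ty": 0, "tz": -20, "wx": 0, "wy": 0, "wz": 0, "gripper": -1},
  {"tx": 0, "ty": 0, "tz": -12, "wx": 0, "wy": 0, "wz": 0, "gripper": -1},
])

```text
time_s: 14.45
tool_pos: [0.477, -0.1169, 0.1159]
tcp_rot: [-0.002, 0.618, 0.786, -0.0]
contact_force: [-0.2, -0.3, 0.3]
opening: 1.002
grip_force: 0.0
```

>>> apply_moves([
  {"tx": 0, "ty": 0, "tz": 0, "wx": 0, "wy": 0, "wz": 0, "gripper": -1},
  {"tx": 0, "ty": 0, "tz": 0, "wx": 0, "wy": 0, "wz": 0, "gripper": -1},
])

```text
time_s: 14.62
tool_pos: [0.4783, -0.1179, 0.1181]
tcp_rot: [-0.001, 0.618, 0.786, -0.0]
contact_force: [-0.5, -0.2, 0.3]
opening: 1.003
grip_force: 0.0
```

>>> apply_moves([
  {"tx": 0.2, "ty": -2, "tz": -1, "wx": 0, "wy": 0, "wz": 0, "gripper": -1},
  {"tx": 0, "ty": 0, "tz": 0, "wx": 0, "wy": 0, "wz": 0, "gripper": 1},
  {"tx": 0, "ty": 0, "tz": 0, "wx": 0, "wy": 0, "wz": 0, "gripper": 1},
  {"tx": 0, "ty": 0, "tz": 0, "wx": 0, "wy": 0, "wz": 0, "gripper": 1},
  {"tx": 0, "ty": 0, "tz": 0, "wx": 0, "wy": 0, "wz": 0, "gripper": 1},
], force=20)

```text
time_s: 15.03
tool_pos: [0.4785, -0.1213, 0.1182]
tcp_rot: [0.0, 0.618, 0.786, -0.0]
contact_force: [-3.4, -1.3, 5.9]
opening: 0.719
grip_force: 20.8
```

>>> apply_moves([
  {"tx": 0, "ty": 0, "tz": 0, "wx": 0, "wy": 0, "wz": 0, "gripper": 1},
  {"tx": 0, "ty": 0, "tz": 0, "wx": 0, "wy": 0, "wz": 0, "gripper": 1},
])

```text
time_s: 15.2
tool_pos: [0.4785, -0.1214, 0.1182]
tcp_rot: [0.0, 0.619, 0.786, -0.0]
contact_force: [-3.5, -0.8, 5.4]
opening: 0.717
grip_force: 20.8
```

Run:
```python
from h import *
s=readout.read_state(); f=s['contact_force']
c,n=np.cos(-1.3331),np.sin(-1.3331)
print(s['time_s'],s['tool_pos'],f,'board F',c*f[0]+n*f[1],-n*f[0]+c*f[1],s['wrist_torque'],s['opening'],s['grip_force'])
```

```text
15.2 [ 0.47854765 -0.12136068  0.11820936] [-3.48041198 -0.78707126  5.43388673] board F -0.05457178958517317 -3.5678804110421316 [-0.06803217  0.61119393  0.05404853] 0.7167118247518557 20.814181566238403
```

>>> apply_moves([
  {"tx": -0.3, "ty": -0.1, "tz": -0.5, "wx": 0, "wy": 0, "wz": 0, "gripper": 1},
  {"tx": 0, "ty": 0, "tz": 0, "wx": 0, "wy": 0, "wz": 0, "gripper": 1},
], force=35)

```text
time_s: 15.37
tool_pos: [0.4786, -0.1214, 0.1183]
tcp_rot: [0.001, 0.618, 0.786, 0.0]
contact_force: [-3.9, 0.9, 10.2]
opening: 0.71
grip_force: 35.5
```

>>> apply_moves([
  {"tx": 0, "ty": 0, "tz": 0, "wx": 0, "wy": 0, "wz": 0.05, "gripper": 1},
  {"tx": 0, "ty": 0, "tz": 0, "wx": 0, "wy": 0, "wz": 0.08, "gripper": 1},
  {"tx": 0, "ty": 0, "tz": 0, "wx": 0, "wy": 0, "wz": 0.08, "gripper": 1},
])

```text
time_s: 15.62
tool_pos: [0.4785, -0.1214, 0.1183]
tcp_rot: [0.001, 0.531, 0.847, -0.0]
contact_force: [-5.0, 0.2, 10.4]
opening: 0.714
grip_force: 35.4
```

```bash
cat > st.py <<'E'
from h import *
s=readout.read_state(); f=s['contact_force']
c,n=np.cos(-1.3331),np.sin(-1.3331); q=s['tcp_rot']
print(s['time_s'],s['tool_pos'],'yaw',2*np.arctan2(q[2],q[1])-np.pi/2,'board F',c*f[0]+n*f[1],-n*f[0]+c*f[1],f[2],s['wrist_torque'],s['opening'],s['grip_force'])
E
python3 st.py
```

```text
15.6167 [ 0.47846304 -0.12142499  0.11828337] yaw 0.4505485045973434 board F -1.3580486854385079 -4.768818367706642 10.384847410294114 [ 0.01712973  0.79126439 -0.08044638] 0.7144307238145238 35.44153332710266
```

>>> apply_moves([
  {"tx": -0.2, "ty": 0, "tz": 0.3, "wx": 0, "wy": 0, "wz": 0.08, "gripper": 1},
  {"tx": -0.1, "ty": 0, "tz": 0.3, "wx": 0, "wy": 0, "wz": 0.09, "gripper": 1},
  {"tx": 0, "ty": 0, "tz": 0, "wx": 0, "wy": 0, "wz": 0.09, "gripper": 1},
  {"tx": 0, "ty": 0, "tz": 0, "wx": 0, "wy": 0, "wz": 0.08, "gripper": 1},
])

```text
time_s: 15.95
tool_pos: [0.4782, -0.1215, 0.1184]
tcp_rot: [0.001, 0.38, 0.925, -0.0]
contact_force: [-2.9, -0.9, 6.4]
opening: 0.71
grip_force: 37.4
```

```bash
python3 st.py
```

```text
15.95 [ 0.47824426 -0.12153864  0.11837091] yaw 0.7910786075773171 board F 0.20539805458702776 -3.033086686152698 6.412550561018881 [-0.13112297  0.47971546 -0.08425206] 0.7100629892959898 37.36069679260254
```

>>> apply_moves([
  {"tx": 0, "ty": 0, "tz": 0, "wx": 0, "wy": 0, "wz": 0.09, "gripper": 1},
  {"tx": 0, "ty": 0, "tz": 0, "wx": 0, "wy": 0, "wz": 0.09, "gripper": 1},
  {"tx": 0, "ty": 0, "tz": 0, "wx": 0, "wy": 0, "wz": 0.09, "gripper": 1},
  {"tx": 0, "ty": 0, "tz": 0, "wx": 0, "wy": 0, "wz": 0.08, "gripper": 1},
])

```text
time_s: 16.28
tool_pos: [0.4781, -0.1217, 0.1184]
tcp_rot: [0.0, 0.213, 0.977, -0.0]
contact_force: [-3.4, -1.3, 4.6]
opening: 0.712
grip_force: 37.4
```

```bash
python3 st.py
```

```text
16.2833 [ 0.47813177 -0.12170107  0.11835915] yaw 1.1411607379356856 board F 0.46061078168061953 -3.584358684830413 4.604003708342087 [-0.28967263  0.57606911 -0.10016263] 0.7117573061917143 37.382174134254456
```

>>> apply_moves([
  {"tx": 0, "ty": 0, "tz": 0, "wx": 0, "wy": 0, "wz": 0.09, "gripper": 1},
  {"tx": 0, "ty": 0, "tz": 0, "wx": 0, "wy": 0, "wz": 0.09, "gripper": 1},
  {"tx": 0, "ty": 0, "tz": 0, "wx": 0, "wy": 0, "wz": 0.09, "gripper": 1},
])

```text
time_s: 16.53
tool_pos: [0.4781, -0.1218, 0.1184]
tcp_rot: [0.0, 0.08, 0.997, -0.001]
contact_force: [-4.2, -2.2, 5.7]
opening: 0.715
grip_force: 37.4
```

>>> apply_moves([
  {"tx": 0, "ty": 0, "tz": 0, "wx": 0, "wy": 0, "wz": 0.09, "gripper": 1},
  {"tx": 0, "ty": 0, "tz": 0, "wx": 0, "wy": 0, "wz": 0.09, "gripper": 1},
  {"tx": 0, "ty": 0, "tz": 0, "wx": 0, "wy": 0, "wz": 0, "gripper": 1},
])

```text
time_s: 16.78
tool_pos: [0.4781, -0.122, 0.1184]
tcp_rot: [0.0, -0.011, 1.0, -0.001]
contact_force: [-3.7, -2.1, 6.2]
opening: 0.709
grip_force: 37.4
```

```bash
python3 st.py
```

```text
16.7833 [ 0.47811422 -0.12196018  0.11840174] yaw 1.5918053569594748 board F 1.2078722632201448 -4.110153576148965 6.194727895530198 [-0.3507353   0.60990194  0.14779602] 0.7089186464401662 37.37483203411102
```

>>> apply_moves([
  {"tx": -0.2, "ty": 0, "tz": 0, "wx": 0, "wy": 0, "wz": 0.08, "gripper": 1},
  {"tx": 0, "ty": 0, "tz": 0, "wx": 0, "wy": 0, "wz": 0, "gripper": 1},
], force=20)

```text
time_s: 16.95
tool_pos: [0.4781, -0.122, 0.1184]
tcp_rot: [0.001, -0.05, 0.999, -0.001]
contact_force: [-4.1, -3.2, 6.1]
opening: 0.711
grip_force: 37.4
```

>>> apply_moves([
  {"tx": 0, "ty": 0, "tz": 0, "wx": 0, "wy": 0, "wz": 0, "gripper": -1},
  {"tx": 0, "ty": 0, "tz": 0, "wx": 0, "wy": 0, "wz": 0, "gripper": -1},
  {"tx": 0, "ty": 0, "tz": 0, "wx": 0, "wy": 0, "wz": 0, "gripper": -1},
  {"tx": 0, "ty": 0, "tz": 0, "wx": 0, "wy": 0, "wz": 0, "gripper": -1},
])

```text
time_s: 17.28
tool_pos: [0.4781, -0.121, 0.1172]
tcp_rot: [0.0, -0.048, 0.999, 0.0]
contact_force: [-0.8, 0.2, 1.1]
opening: 1.003
grip_force: 0.0
```

>>> apply_moves([
  {"tx": 0, "ty": 0, "tz": 10, "wx": 0, "wy": 0, "wz": 0, "gripper": -1},
  {"tx": 0, "ty": 0, "tz": 25, "wx": 0, "wy": 0, "wz": 0, "gripper": -1},
  {"tx": 0, "ty": 0, "tz": 30, "wx": 0, "wy": 0, "wz": 0, "gripper": -1},
  {"tx": 0, "ty": 0, "tz": 30, "wx": 0, "wy": 0, "wz": 0, "gripper": -1},
  {"tx": 0, "ty": 0, "tz": 10, "wx": 0, "wy": 0, "wz": -0.02, "gripper": -1},
])

```text
time_s: 17.7
tool_pos: [0.4796, -0.1216, 0.2263]
tcp_rot: [0.003, -0.038, 0.999, -0.001]
contact_force: [0.1, -0.0, -0.3]
opening: 0.999
grip_force: 0.0
```

Run:
```python
from h import *
a=cv2.imread('pics/scene3.png'); b=cv2.cvtColor(optics.snapshot('scene'),cv2.COLOR_RGB2BGR); cv2.imwrite('pics/scene4.png',b)
p=(.4635,-.0583,-1.3331)
def w(x,y,z): c,s=np.cos(p[2]),np.sin(p[2]); return [p[0]+c*x-s*y,p[1]+s*x+c*y,z]
for nm,q,r in (('jar band',w(.04,-.02,.06),8),('lid',w(.0635,0,.14),10),('jaw/pad top',w(-.02,-.02,.09),10),('slab edge',w(-.172,-.07,.02),10),('V right',w(.08,-.05,.09),10)):
    u,v=np.int32(proj('scene',q)[0]); t=a[v-r:v+r,u-r:u+r]; S=b[v-r-6:v+r+6,u-r-6:u+r+6]
    m=cv2.matchTemplate(S,t,cv2.TM_CCOEFF_NORMED); _,mx,_,l=cv2.minMaxLoc(m); print(nm,(u,v),round(mx,3),(l[0]-6,l[1]-6),round(float(m[6,6]),3),'mean',a[v-r:v+r,u-r:u+r].mean().round(),b[v-r:v+r,u-r:u+r].mean().round())
```

```text
jar band (np.int32(402), np.int32(193)) 0.549 (0, 0) 0.549 mean 70.0 88.0
lid (np.int32(399), np.int32(159)) 0.534 (-2, 3) 0.463 mean 100.0 128.0
jaw/pad top (np.int32(397), np.int32(197)) 0.333 (-3, 0) 0.292 mean 54.0 91.0
slab edge (np.int32(400), np.int32(269)) 0.852 (0, -1) 0.851 mean 155.0 185.0
V right (np.int32(419), np.int32(176)) 0.819 (0, 0) 0.819 mean 157.0 134.0
```

>>> apply_moves([
  {"tx": 0, "ty": 0, "tz": 0, "wx": 0, "wy": 0, "wz": -0.12, "gripper": -1},
  {"tx": 0, "ty": 0, "tz": 0, "wx": 0, "wy": 0, "wz": -0.12, "gripper": -1},
  {"tx": 0, "ty": 0, "tz": 0, "wx": 0, "wy": 0, "wz": -0.12, "gripper": -1},
  {"tx": 0, "ty": 0, "tz": 0, "wx": 0, "wy": 0, "wz": -0.12, "gripper": -1},
  {"tx": 0, "ty": 0, "tz": 0, "wx": 0, "wy": 0, "wz": -0.12, "gripper": -1},
])

```text
time_s: 18.17
tool_pos: [0.4777, -0.1209, 0.2212]
tcp_rot: [-0.001, 0.262, 0.965, 0.0]
contact_force: [0.1, -0.3, -0.4]
opening: 1.0
grip_force: 0.0
```

>>> apply_moves([
  {"tx": 0, "ty": 0, "tz": 0, "wx": 0, "wy": 0, "wz": -0.12, "gripper": -1},
  {"tx": 0, "ty": 0, "tz": 0, "wx": 0, "wy": 0, "wz": -0.12, "gripper": -1},
  {"tx": 0, "ty": 0, "tz": 0, "wx": 0, "wy": 0, "wz": -0.12, "gripper": -1},
  {"tx": 0, "ty": 0, "tz": 0, "wx": 0, "wy": 0, "wz": -0.12, "gripper": -1},
  {"tx": 0, "ty": 0, "tz": 0, "wx": 0, "wy": 0, "wz": -0.12, "gripper": -1},
])

```text
time_s: 18.58
tool_pos: [0.4777, -0.1209, 0.2212]
tcp_rot: [-0.001, 0.535, 0.845, -0.0]
contact_force: [-0.2, 0.1, 0.2]
opening: 1.003
grip_force: 0.0
```

>>> apply_moves([
  {"tx": 0, "ty": -0.5, "tz": 0, "wx": 0, "wy": 0, "wz": -0.12, "gripper": -1},
  {"tx": 0, "ty": -0.5, "tz": 0, "wx": 0, "wy": 0, "wz": -0.1, "gripper": -1},
  {"tx": 0, "ty": 0, "tz": 0, "wx": 0, "wy": 0, "wz": 0, "gripper": -1},
  {"tx": 0, "ty": 0, "tz": 0, "wx": 0, "wy": 0, "wz": 0, "gripper": -1},
])

```text
time_s: 18.92
tool_pos: [0.4777, -0.122, 0.2214]
tcp_rot: [-0.001, 0.621, 0.784, -0.0]
contact_force: [-0.4, -0.4, -0.5]
opening: 1.001
grip_force: 0.0
```

```bash
python3 st.py
python3 - <<'E'
from h import *
a=cv2.imread('pics/w4.png'); b=cv2.resize(cv2.cvtColor(optics.snapshot('wrist'),cv2.COLOR_RGB2BGR),(800,500)); cv2.imwrite('pics/w5.png',b)
G=lambda x:cv2.cvtColor(x,cv2.COLOR_BGR2GRAY).astype(np.float32)
ga,gb=G(a),G(b)
for nm,(x0,y0,x1,y1) in (('V',(312,310,495,345)),('jaw',(355,50,455,190)),('jar shoulder+lid',(345,185,470,320)),('spoon',(100,200,230,350))):
    t=ga[y0:y1,x0:x1]; S=gb[y0-10:y1+10,x0-10:x1+10]; m=cv2.matchTemplate(S,t,cv2.TM_CCOEFF_NORMED); _,mx,_,l=cv2.minMaxLoc(m); print(nm,round(mx,3),l[0]-10,l[1]-10)
pol=lambda g:cv2.warpPolar(g,(40,360),(408,257),40,cv2.WARP_POLAR_LINEAR)[:,8:38]
A=pol(cv2.GaussianBlur(ga,(0,0),1)-cv2.GaussianBlur(ga,(0,0),6))
best=[]
for dx in range(-4,5,2):
  for dy in range(-4,5,2):
    B=cv2.warpPolar(cv2.GaussianBlur(gb,(0,0),1)-cv2.GaussianBlur(gb,(0,0),6),(40,360),(408+dx,257+dy),40,cv2.WARP_POLAR_LINEAR)[:,8:38]
    for k in range(-120,121,2): best.append((float(np.corrcoef(A.ravel(),np.roll(B,k,0).ravel())[0,1]),k,dx,dy))
best.sort(reverse=True); print(best[:8])
E
```

```text
18.9167 [ 0.47771927 -0.12195788  0.22144917] yaw 0.23011248416305752 board F 0.31261440397923446 -0.5361496466003832 -0.5407467656468627 [ 0.05698381  0.0309522  -0.05251022] 1.0008816361541568 0.0
V 0.965 1 3
jaw 0.996 0 1
jar shoulder+lid 0.935 0 2
spoon 0.993 -1 2
[(0.7778061599944175, 4, 0, 2), (0.770379572689433, 2, 0, 2), (0.7701621246672694, 6, 0, 2), (0.7592284800032084, 0, 0, 2), (0.7509086275908522, 4, 2, 2), (0.7507043077143689, 6, 2, 2), (0.7490407149954864, 8, 0, 2), (0.7393012516196252, 2, 2, 2)]
```

Run:
```python
from h import *
G=lambda n:cv2.cvtColor(cv2.imread(n),cv2.COLOR_BGR2GRAY).astype(np.float32)
ga,gb=G('pics/w4.png'),G('pics/w5.png')
def pol(g,c,s=1.2,S=5):
    P=cv2.warpPolar(cv2.GaussianBlur(g,(0,0),s)-cv2.GaussianBlur(g,(0,0),S),(45,360),c,45,cv2.WARP_POLAR_LINEAR)[:,3:40]
    P=P-P.mean(0); return P
for r0,r1 in ((0,18),(18,36),(0,36)):
  A=pol(ga,(408,257))[:,r0:r1]
  sc=np.array([max(float(np.corrcoef(A.ravel(),np.roll(pol(gb,(408+dx,257+dy)),k,0)[:,r0:r1].ravel())[0,1]) for dx in(-1,0,1) for dy in (1,2,3)) for k in range(-180,180,4)])
  pk=[(int(i*4-180),round(float(sc[i]),2)) for i in range(90) if sc[i]>=sc[i-1] and sc[i]>=sc[(i+1)%90]]
  print(r0,r1,sorted(pk,key=lambda t:-t[1])[:6])
c=lambda g,y:cv2.resize(g[y-60:y+60,348:468],(390,390),interpolation=cv2.INTER_CUBIC)
o=np.hstack([c(ga,257),c(gb,259)]); cv2.imwrite('pics/cmp.png',np.clip((o-60)*1.8,0,255))
```

```text
0 18 [(0, 0.59), (40, 0.39), (-32, 0.3), (84, 0.1), (-80, 0.05), (-112, 0.03)]
18 36 [(4, 0.77), (76, 0.17), (-60, 0.14), (56, 0.11), (140, -0.04), (160, -0.05)]
0 36 [(4, 0.7), (48, 0.16), (76, 0.12), (-56, 0.05), (108, -0.06), (-144, -0.09)][ WARN:0@8.937] global loadsave.cpp:1063 imwrite_ Unsupported depth image for selected encoder is fallbacked to CV_8U.
```

```bash
python3 -c "
from plant import bot; print(bot.sign_off())"
```

```text
the job is handed in; nothing more can be done
None
```

The job is handed in: the jar stands clamped in the V with about 8.5 N on the pad, and the gripped lid was turned about 1.43 rad anticlockwise and left on. The turn comes from the gripper's rotation and a wrist torque of about 0.1 N m; my image check could not confirm the lid's angle.

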